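# Load the test kiln's sled and slide it home

### The job

Load the test kiln: lift the sled (it has a lug for that) onto the loading track, socket end towards the kiln, so that it lies flat between the rails outside the mouth, and let go of it. Then stand the two long clay test bars upright in the sled's two sockets, one in each, and only then push the loaded sled in until it is fully home against the stop; it jams unless pushed at the middle of its tail bar, along the track's centre line. Leave the short bars and everything else on the bench where they are.

Things in the scene. Friction and masses are not known exactly. Their poses are not given: they have to be found in the camera images.
- kiln: Fixed test kiln: grey shell, pale brick inside, open top, 230 deep x 300 wide x 250 high; a loading track leads in at its mouth (180 wide, lintel 185 above the bench). Origin: on the bench at the middle of the mouth's foot, in the plane of the front face; x points into the kiln along the track's centre line, z up.
- track (a point): On the track's centre line, on its floor, 200 outside the mouth: set the sled's middle about here. Floor strip 170 wide, 20 above the bench, from 320 outside the mouth into the kiln. Rough terracotta rails along it: inner faces 66.5 either side of the centre line, 18 high above the floor, with thin lips flared outwards as a lead-in (lip tops 48 above the bench). Axes as the kiln's.
- stop (a point): Middle of the face of the brick end stop inside the kiln, 116 beyond the front face on the centre line. Fully home, the sled's front edge touches it: the sled's origin is then 16 beyond the kiln's front face and the rear face of its tail bar 90 outside it. Axes as the kiln's.
- sled: Loose white ceramic sled, 206 long, 0.4 to 0.75 kg, on the bench left of the track. Origin: centre of the underside; x points forward to the socket end, which enters the kiln first; z up. Bed 200 x 70 x 14. Two wings near the tail make it 129 wide from x=-95 to x=-33 (14 thick): 2 play to each rail. Pushed within 10 of the centre line it slides with 3 to 5 N; 25 or more off, the wings twist and bind.
- lug_top (a point): Middle of the top of the sled's lug, for lifting: an upright rib on the centre line, centred 20 behind the sled's origin, 60 long (along the sled's x), 16 thick, its top 64 above the underside (50 above the bed). The centre of mass is about under it.
- tail (a point): Middle of the rear face of the sled's tail bar, 30 above the underside: where to push. The bar is upright, glazed and slippery, 12 thick, 86 wide across the sled, from 4 to 50 above the underside; rear face 106 behind the sled's origin. In the track the sled may skew by up to 0.07 rad, which is harmless if the push stays on the track's centre line.
- socket_a (a point): Centre of the floor of the sled's left socket (x=+75, y=+20 in the sled's frame, 14 above the underside). Square opening 20 x 20, walls 5 thick, 40 deep, so its mouth is 54 above the sled's underside. Axes as the sled's.
- socket_b (a point): The same for the sled's right socket (y=-20).
- stand: Fixed wooden stand, 40 (x) x 180 (y) x 48 high, with a row of four square pockets 20 x 20 along its y, 46 apart; pocket floors 8 above the bench. Each pocket holds one bar, upright with little lean. Origin: centre of its underside.
- long_a: Long test bar: round terracotta rod, 14 in diameter, 120 long, 40 g, upright in one of the stand's pockets (any of them; its top 128 above the bench). Origin: centre of its lower end, z along the bar to its top.
- long_b: The other long test bar, identical.
- short_a: Short bar of the same kind, 80 long: stays in the stand. Origin: centre of its lower end.
- short_b: The other short bar, identical: stays in the stand.
- mould: Bystander: plaster cup mould, a blunt cone 104 wide, 75 high. Origin: centre of its underside.
- cup: Bystander: white cup, 68 wide, 75 high. Origin: centre of its underside.
- brush: Bystander: brush lying on the bench.
- bowl: Bystander: blue bowl, 90 wide, 40 high. Origin: centre of its underside.
- jar: Bystander: clear jar with a white cap, 60 wide, 90 high. Origin: centre of its underside.

How it is judged (in metres and radians):
On the way, in this order (a step that is already met when the one before it is completed fails the run):
1. the sled lies flat between the rails outside the mouth, socket end towards the kiln, let go (z of sled in the frame of kiln between 0.016 and 0.0245 m and y of sled in the frame of kiln between -0.02 and 0.02 m and angle between the x axis of sled and the x axis of kiln, either way round below 0.16 rad and x of stop in the frame of sled above 0.05 m and x of sled in the frame of kiln between -0.27 and -0.08 m and contact force between the fingers and sled below 0.1 N), for 0.2 s.
2. one long bar stands in a socket, let go, while the sled is still outside (z of sled in the frame of kiln between 0.016 and 0.0245 m and y of sled in the frame of kiln between -0.02 and 0.02 m and angle between the x axis of sled and the x axis of kiln, either way round below 0.16 rad and x of stop in the frame of sled above 0.05 m and x of sled in the frame of kiln between -0.27 and -0.08 m and (((horizontal distance between long_a and socket_a below 0.008 m and z of long_a in the frame of socket_a between -0.006 and 0.006 m and angle between long_a's own z axis and vertical below 0.25 rad) and contact force between the fingers and long_a below 0.1 N) or ((horizontal distance between long_a and socket_b below 0.008 m and z of long_a in the frame of socket_b between -0.006 and 0.006 m and angle between long_a's own z axis and vertical below 0.25 rad) and contact force between the fingers and long_a below 0.1 N) or ((horizontal distance between long_b and socket_a below 0.008 m and z of long_b in the frame of socket_a between -0.006 and 0.006 m and angle between long_b's own z axis and vertical below 0.25 rad) and contact force between the fingers and long_b below 0.1 N) or ((horizontal distance between long_b and socket_b below 0.008 m and z of long_b in the frame of socket_b between -0.006 and 0.006 m and angle between long_b's own z axis and vertical below 0.25 rad) and contact force between the fingers and long_b below 0.1 N))), for 0.2 s.
3. both long bars stand in the sockets, one in each, let go, while the sled is still outside (z of sled in the frame of kiln between 0.016 and 0.0245 m and y of sled in the frame of kiln between -0.02 and 0.02 m and angle between the x axis of sled and the x axis of kiln, either way round below 0.16 rad and x of stop in the frame of sled above 0.05 m and x of sled in the frame of kiln between -0.27 and -0.08 m and (((horizontal distance between long_a and socket_a below 0.008 m and z of long_a in the frame of socket_a between -0.006 and 0.006 m and angle between long_a's own z axis and vertical below 0.25 rad) and (horizontal distance between long_b and socket_b below 0.008 m and z of long_b in the frame of socket_b between -0.006 and 0.006 m and angle between long_b's own z axis and vertical below 0.25 rad)) or ((horizontal distance between long_a and socket_b below 0.008 m and z of long_a in the frame of socket_b between -0.006 and 0.006 m and angle between long_a's own z axis and vertical below 0.25 rad) and (horizontal distance between long_b and socket_a below 0.008 m and z of long_b in the frame of socket_a between -0.006 and 0.006 m and angle between long_b's own z axis and vertical below 0.25 rad))) and contact force between the fingers and long_a below 0.1 N and contact force between the fingers and long_b below 0.1 N), for 0.2 s.
At the end, for the whole second after the job is handed in: The sled lies flat between the rails within 6 mm of fully home against the stop, a long bar stands upright in each of its two sockets (foot on the socket's floor, leaning less than 0.25 rad), all at rest (z of sled in the frame of kiln between 0.016 and 0.0245 m and y of sled in the frame of kiln between -0.02 and 0.02 m and angle between the x axis of sled and the x axis of kiln, either way round below 0.16 rad and x of stop in the frame of sled above 0.05 m and x of sled in the frame of kiln above 0.01 m and (((horizontal distance between long_a and socket_a below 0.008 m and z of long_a in the frame of socket_a between -0.006 and 0.006 m and angle between long_a's own z axis and vertical below 0.25 rad) and (horizontal distance between long_b and socket_b below 0.008 m and z of long_b in the frame of socket_b between -0.006 and 0.006 m and angle between long_b's own z axis and vertical below 0.25 rad)) or ((horizontal distance between long_a and socket_b below 0.008 m and z of long_a in the frame of socket_b between -0.006 and 0.006 m and angle between long_a's own z axis and vertical below 0.25 rad) and (horizontal distance between long_b and socket_a below 0.008 m and z of long_b in the frame of socket_a between -0.006 and 0.006 m and angle between long_b's own z axis and vertical below 0.25 rad))) and linear speed of sled below 0.02 m/s and linear speed of each of long_a, long_b below 0.03 m/s); the robot touches nothing.
It fails at once if a short bar is taken or shifted by more than 30 mm (distance of any of short_a, short_b from where it was at the start of the episode above 0.03 m).
It fails at once if a bystander on the bench is shifted by more than 40 mm (distance of any of mould, cup, brush, jar, bowl from where it was at the start of the episode above 0.04 m).
It also fails if it takes over 67 s, if anything falls off the work surface, if the arm or the gripper's body presses on something with over 40 N, if the wrist force passes 120 N, or if a joint passes its speed limit or range.

### The arm

A 6-joint arm with a two-finger parallel gripper is mounted at the origin on the work surface. World frame = base frame: x ahead of the robot, y to its left, z up, the work surface at z = 0. Lengths are in m, angles in degrees, forces in N, time in s.
With the tool pointing down it reaches from about 0.4 to 0.825 m from the base axis. Payload 7 kg.
Tool frame: the origin (TCP) lies midway between the tips of the shut fingers; the grasp point (between the pads) lies 19 mm behind it; z points along the fingers, y is the line along which they close (so a half turn about z gives the same grasp; the last joint's range is limited). The gripper opens to 88 mm and grips with 3 to 60 N. Pads are 19 mm wide; open, the fingers measure 130 mm over their backs; the gripper's body (78 mm by 193 mm) begins 47 mm behind the grasp point.
Start: joints at [16.507, 20.546, 0.682, 0, -70.136, -16.507], TCP at [0.675, -0, 0.227] pointing down, gripper open.
Joint ranges: [-176.03, 176.03], [-82.01, 121.73], [-58.28, 71.71], [-173.87, 95.51], [-174.79, -0.11], [-173.66, 173.66]. Speed limits (degrees/s): [136.94, 136.94, 172.46, 180, 180, 180].

### API

Orientations are given as [roll, pitch, yaw] about the fixed x, y, z axes, in that order (R = Rz(yaw) Ry(pitch) Rx(roll)).
In Python, from plant import ctrl, viewer, close_job gives the robot as it stands. The module is installed in compiled form; this text tells all that it offers.
- The arm moves only by the tool step_arm, never from a script. Its argument "moves" is a list that holds one entry, the list of rows, each a list of 5 numbers: the shift along the world's x, y, z in cm, then the turn about the world's z in rad, then the finger opening in cm, from 0 to 8.76. In form: [[[tx, ty, tz, twist, grip], ...]]. A call has 1 to 10 rows; each row shifts and turns the commanded pose from where the row before left it; what a row does not reach is not made up. A row lasts 1/10 s, in which the tool goes at most 50 mm and 8.59 degrees, less where a joint would pass 70% of its speed; a pose out of reach is approached as far as the arm can. A call with a gripper value outside its range is refused whole. The fingers move at their own pace and stop on an object; the grip force is fixed at half the most. Time passes only in rows, so rows that do not move let the fingers close. It gives the time, the measured TCP pose, the force, the opening and the grip force at its end, in the units of the state.
- ctrl.get_obs(): the state, without advancing time (a new reading comes with each control period).
- viewer.snapshot(name): name is "scene" or "side" or "wrist"; returns (picture, depth): 480x640x3 uint8, blue, green, red; 480x640 float32, m along the optical axis (not along the pixel's ray), 0 where there is no reading.
- viewer.camera_info(name): a dict with "camera_matrix" (3x3 intrinsics, pixels), "eye" and "orientation" of the camera in the world. Camera axes: x right, y down, z forward; pixel columns grow to the right and rows downward; lengths in m; the calibration is good to about 2 mm. A picture is of the moment at which its call begins: read the wrist's pose just before it. camera_info takes no time and is no camera call; for the wrist camera it gives the pose at the moment of the call.
- close_job(): hands the job in; it is judged then, once.
The state is a dict: "clock": time; "joint_pos": joint angles; "qvel": joint speeds; "tau": joint torques, N m; "tool_pos": TCP position; "orientation": TCP orientation; "force": force on the tool from outside, world axes, zero at the start; "moment": the same for the moment, N m; "opening": finger opening in m; "gripper_force": force on a finger pad.
Only numpy, scipy, OpenCV 4.12 (cv2) and the standard library are available. Lean on these libraries where they do the work, as an engineer would, in place of code of your own. Each camera call takes 0.05 s, during which the arm holds its last target. There are 200 camera calls.

## Working session

There is one attempt and no reset: what is moved stays moved. The work goes in short steps, Python scripts to look and compute and a tool call to move; the robot and the scene stay as the last step left them, time stands still between calls to the robot, and variables do not carry over. Pictures are saved under pics/ and viewed, at most 13 in all, crops included, and the job is handed in when it is done.

Besides the shell and the picture viewer there is one more tool, called in YAML: its name, and indented under it one key for each argument. step_arm: Moves the arm, as the interface text tells. Its arguments: {"type":"object","properties":{"moves":{"type":"array","items":{"type":"array","items":{"type":"array","items":{"type":"number"}}}}},"required":["moves"]}

```bash
mkdir -p pics
cat > h.py <<'E'
import numpy as np, cv2
from plant import ctrl, viewer, close_job
def snap(n):
    i=viewer.camera_info(n); p,d=viewer.snapshot(n); return p,d,i
def R_of(i):
    o=np.array(i["orientation"],float)
    if o.shape==(3,3): return o
    from scipy.spatial.transform import Rotation as Ro
    return Ro.from_euler('xyz',o.ravel(),degrees=True).as_matrix() if o.size==3 else Ro.from_quat(o).as_matrix()
def ray(i,u,v,z):
    K=np.array(i["camera_matrix"]);d=R_of(i)@np.linalg.solve(K,[u,v,1.]);e=np.array(i["eye"]);return e+d*(z-e[2])/d[2]
def cloud(d,i):
    K=np.array(i["camera_matrix"]);v,u=np.mgrid[:480,:640]
    P=np.stack([(u-K[0,2])/K[0,0]*d,(v-K[1,2])/K[1,1]*d,d],-1)
    return P@R_of(i).T+np.array(i["eye"])
E
python3 - <<'E'
from h import *
for n in("scene","side"):
    p,d,i=snap(n);print(n,i);cv2.imwrite(f"pics/{n}0.png",p);np.savez(f"{n}0.npz",p=p,d=d)
E
```

```text
scene {'camera_matrix': array([[514.76724146,   0.        , 316.74513869],
       [  0.        , 514.76724146, 242.19123823],
       [  0.        ,   0.        ,   1.        ]]), 'eye': array([ 1.26142301, -0.69177402,  1.17732249]), 'orientation': array([-137.70895811,   -0.83656677,   45.63766628])}
side {'camera_matrix': array([[588.32436381,   0.        , 321.9304003 ],
       [  0.        , 588.32436381, 237.23104594],
       [  0.        ,   0.        ,   1.        ]]), 'eye': array([ 0.14180088, -0.99707171,  1.03117732]), 'orientation': array([-130.52172788,   -0.91556122,  -18.55744139])}
```

View pics/scene0.png

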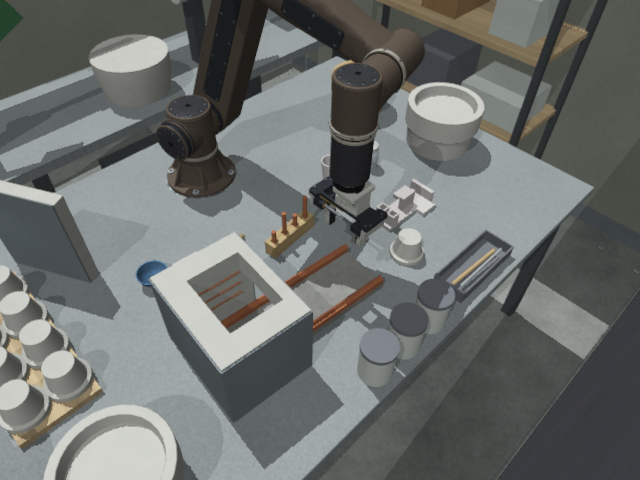

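View pics/side0.png

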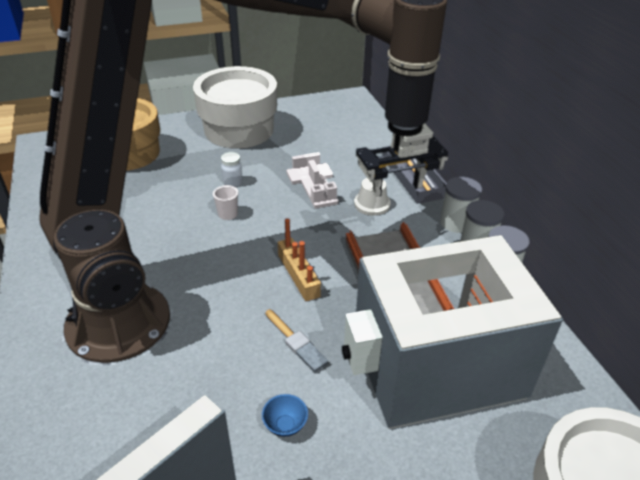

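The scene view shows the kiln at (235,320), with its mouth facing away from the camera along the rails (345,250)-(385,285). The stand with the bars is at (290,230) and the sled at (405,205), next to the gripper. The side view shows the sled at (315,180), the stand at (300,268) and the kiln at (455,330). Next I'll merge both depth maps into one top-down map.

```bash
cat > top.py <<'E'
from h import *
S=500 # px per m ; x 0.2..1.1 , y -0.6..0.6
img=np.zeros((600,450,3),np.uint8);H=np.full((600,450),-1.)
A=[]
for n in("scene","side"):
    f=np.load(f"{n}0.npz");i=viewer.camera_info(n);P=cloud(f["d"],i);m=(f["d"]>0)&(P[...,2]<.3)&(P[...,2]>-.02)
    A.append(np.c_[P[m],f["p"][m]])
A=np.vstack(A);np.save("A.npy",A)
A=A[np.argsort(A[:,2])]
c=((A[:,0]-.2)*S).astype(int);r=((.6-A[:,1])*S).astype(int);k=(c>=0)&(c<450)&(r>=0)&(r<600)
img[r[k],c[k]]=A[k,3:];cv2.imwrite("pics/top0.png",img)
# kiln top
T=A[(abs(A[:,2]-.25)<.006)&(A[:,0]>.4)&(A[:,1]<.1)];
print("kilntop",len(T),cv2.minAreaRect(T[:,:2].astype(np.float32)),np.median(T[:,2]))
hsv=cv2.cvtColor(A[None,:,3:].astype(np.uint8),cv2.COLOR_BGR2HSV)[0]
red=((hsv[:,0]<12)|(hsv[:,0]>172))&(hsv[:,1]>110)
Rr=A[red&(A[:,2]>.03)&(A[:,2]<.055)&(A[:,0]>.5)&(A[:,1]>-.2)&(A[:,1]<.3)]
print("rails",len(Rr),Rr[:,:3].min(0),Rr[:,:3].max(0))
for y in np.arange(-.2,.2,.04):
    q=Rr[abs(Rr[:,1]-y)<.006]
    if len(q): print(round(y,2),[ (round(z[0],3)) for z in np.sort(q[:,[0,2]],0)[::max(1,len(q)//8)]])
B=A[red&(A[:,2]>.06)&(A[:,2]<.135)&(A[:,0]>.3)&(A[:,0]<.62)]
u=np.unique(np.round(B[:,:2]/.012),axis=0,return_counts=True)
for a,b in zip(*u):
    if b>15: print("bar",a*.012,b,B[(np.round(B[:,:2]/.012)==a).all(1)][:,2].max())
E
python3 top.py
```

```text
kilntop 18399 ((0.8909482955932617, -0.20644009113311768), (0.8854060173034668, 0.5005743503570557), 7.556882858276367) 0.24928341931091103
rails 1621 [ 0.57217954 -0.19991964  0.03000043] [0.7608878  0.10028213 0.05395715]
-0.2 [np.float64(0.572), np.float64(0.586), np.float64(0.717), np.float64(0.718), np.float64(0.719), np.float64(0.72), np.float64(0.721), np.float64(0.722), np.float64(0.723), np.float64(0.726), np.float64(0.726), np.float64(0.734)]
-0.16 [np.float64(0.72), np.float64(0.722), np.float64(0.725), np.float64(0.727), np.float64(0.73), np.float64(0.732), np.float64(0.735), np.float64(0.738), np.float64(0.741)]
-0.12 [np.float64(0.575), np.float64(0.586), np.float64(0.589), np.float64(0.592), np.float64(0.595), np.float64(0.733), np.float64(0.735), np.float64(0.74), np.float64(0.742), np.float64(0.746)]
-0.08 [np.float64(0.577), np.float64(0.59), np.float64(0.594), np.float64(0.596), np.float64(0.734), np.float64(0.738), np.float64(0.74), np.float64(0.744), np.float64(0.749)]
-0.04 [np.float64(0.58), np.float64(0.592), np.float64(0.596), np.float64(0.598), np.float64(0.
[... 264 characters left out ...]
p.float64(0.585), np.float64(0.592), np.float64(0.597), np.float64(0.601), np.float64(0.608), np.float64(0.74), np.float64(0.744), np.float64(0.751), np.float64(0.757)]
0.08 [np.float64(0.589), np.float64(0.598), np.float64(0.601), np.float64(0.605), np.float64(0.61), np.float64(0.746), np.float64(0.749), np.float64(0.755)]
bar [ 0.432 -0.012] 47 0.12916696386042137
bar [0.432 0.036] 33 0.08845665181503781
bar [0.432 0.084] 111 0.1304340553451474
bar [ 0.444 -0.06 ] 27 0.0893009902723787
bar [ 0.444 -0.048] 33 0.0910158989838239
bar [ 0.444 -0.012] 71 0.12949017199805968
bar [ 0.444 -0.   ] 41 0.12945240374316713
bar [0.444 0.036] 26 0.09296118275530874
bar [0.444 0.084] 29 0.130326254478915
```

View pics/top0.png

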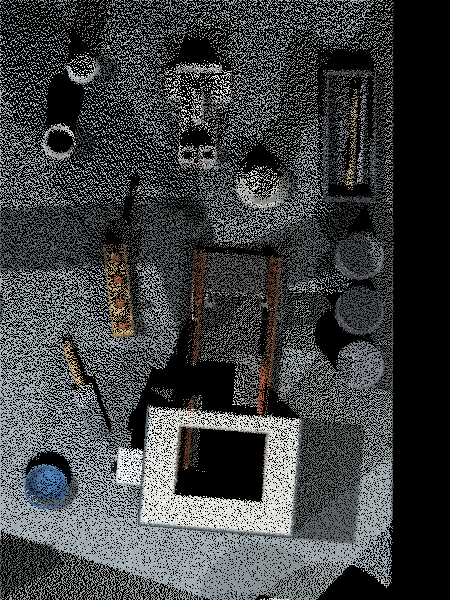

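The top map shows everything, at 500 px/m. The sled is at (200,110), already with its sockets towards the kiln. The rails run from (200,250)/(272,255) into the kiln, whose top is around (220,470). The bars are at (117,258)…(122,325). Now I'll fit these poses.

```bash
cat > fit.py <<'E'
from h import *
A=np.load("A.npy");X,Y,Z=A[:,:3].T
hsv=cv2.cvtColor(A[None,:,3:].astype(np.uint8),cv2.COLOR_BGR2HSV)[0].astype(int)
red=((hsv[:,0]<12)|(hsv[:,0]>172))&(hsv[:,1]>110)
T=A[(abs(Z-.25)<.006)&(X>.47)&(X<.81)&(Y<-.17)&(Y>-.47),:2]
r=cv2.minAreaRect(T.astype(np.float32));print("kiln",r)
th=np.radians(4.5)
# rails: fit lines to flared lips' tops
for lo,hi in((.56,.63),(.71,.78)):
    m=red&(Z>.028)&(Z<.055)&(X>lo)&(X<hi)&(Y>-.15)&(Y<.11)
    xs=X[m];ys=Y[m];zs=Z[m]
    for z0 in(.035,.041,.046):
        k=abs(zs-z0)<.003
        print(lo,z0,k.sum(),np.polyfit(ys[k],xs[k],1), xs[k].std())
# kiln edges
for nm,sel,ax in(("left",lambda t:t[t[:,0]<.51],0),("right",lambda t:t[t[:,0]>.75],0),("front",lambda t:t[t[:,1]>-.25],1)):
    t=sel(T);o=1-ax
    b=np.round(t[:,o]/.01);f=[]
    for k in np.unique(b)[2:-2]:
        q=t[b==k]; f.append((q[:,o].mean(),(q[:,ax].min() if nm=="left" else q[:,ax].max())))
    f=np.array(f);print(nm,np.polyfit(f[:,0],f[:,1],1))
# bars
for y in(.083,.037,-.008,-.053):
    m=red&(abs(Y-y)<.018)&(abs(X-.438)<.03)&(Z>.055)
    q=A[m,:3];zt=q[:,2].max();t=q[q[:,2]>zt-.006]
    print("bar",y,zt,(t.min(0)+t.max(0))[:2]/2,np.median(t,0)[:2],len(t))
# sled
m=(X>.5)&(X<.68)&(Y>.25)&(Y<.5)&(Z>.008)&(Z<.085)&(hsv[:,1]<60)&(hsv[:,2]>90)
q=A[m,:3];print("sled",cv2.minAreaRect(q[:,:2].astype(np.float32)))
for a,b in((.010,.018),(.046,.052),(.052,.058),(.06,.07)):
    k=q[(q[:,2]>a)&(q[:,2]<b)];print(a,len(k),cv2.minAreaRect(k[:,:2].astype(np.float32)))
l=q[q[:,2]>.06,:2];print("lug",(l.min(0)+l.max(0))/2,l.mean(0),l.min(0),l.max(0),np.polyfit(l[:,1],l[:,0],1))
img=np.zeros((480,480,3),np.uint8)
for p in q[np.argsort(q[:,2])]:
    c=(int((p[0]-.48)*2000),int((.5-p[1])*2000*.95));v=int(np.clip(p[2]/.07,0,1)*179*.7)
    cv2.circle(img,c,3,tuple(int(t) for t in cv2.cvtColor(np.uint8([[[v,255,255]]]),cv2.COLOR_HSV2BGR)[0,0]),-1)
cv2.imwrite("pics/sled0.png",img)
E
python3 fit.py
```

```text
kiln ((0.6414934396743774, -0.3433704376220703), (0.24012435972690582, 0.3134591281414032), 85.25770568847656)
0.56 0.035 205 [0.03775348 0.59434572] 0.007783799304242702
0.56 0.041 243 [0.05745322 0.59606433] 0.007125688429301771
0.56 0.046 190 [0.07043533 0.5964617 ] 0.005406430102730899
0.71 0.035 327 [0.0759831  0.74674626] 0.008171390696359734
0.71 0.041 230 [0.07070818 0.74401655] 0.008132634046860657
0.71 0.046 158 [0.07261699 0.74129754] 0.00593164696282183
left [0.08184698 0.51326466]
right [0.08455551 0.82557717]
front [-0.0827154  -0.17209402]
bar 0.083 0.1304340553451474 [0.43338464 0.08641927] [0.43158757 0.08610904] 20
bar 0.037 0.09296118275530874 [0.43610072 0.04130462] [0.43579167 0.04234063] 13
bar -0.008 0.12998681212905583 [ 0.44077171 -0.00360158] [ 0.43956497 -0.00555763] 34
bar -0.053 0.0910158989838239 [ 0.44623758 -0.05152117] [ 0.446694   -0.05077786] 28
sled ((0.5981320738792419, 0.36122584342956543), (0.1445668339729309, 0.23418915271759033), 4.770508766174316)
0.01 1227 ((0.6026719212532043, 0.35915306210517883), (0.13586317002773285, 0.2293027937412262), 4.770508766174316)
0.046 314 ((0.5941831469535828, 0.37532198429107666), (0.2031211405992508, 0.08939919620752335), 87.26115417480469)
0.052 206 ((0.5968316793441772, 0.3685479164123535), (0.07959152013063431, 0.19806528091430664), 0.4078950881958008)
0.06 128 ((0.5980135798454285, 0.3844817280769348), (0.02259168028831482, 0.0626031681895256), 0.2828142046928406)
lug [0.59792423 0.38445143] [0.59707651 0.38419886] [0.58659437 0.35315585] [0.60925409 0.41574701] [0.02021849 0.58930859]
```

View pics/sled0.png

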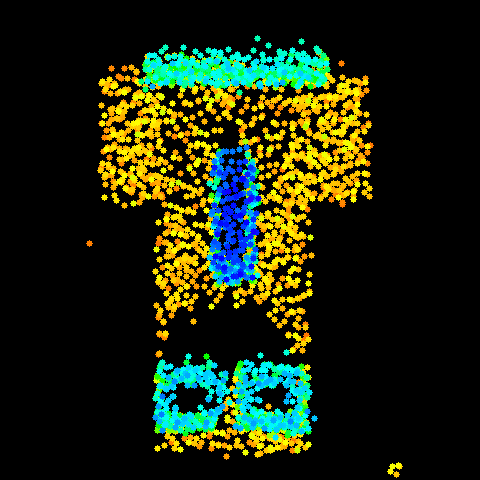

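The height map clearly shows the tail bar at the top, the lug at (232,215) and the sockets at (188,398) and (272,398). The lug is at about (0.598, 0.384), with the sled pointing along -y. I'll read the state and set off.

```bash
python3 -c "
from h import *
o=ctrl.get_obs();print({k:np.round(v,3) for k,v in o.items()})
i=viewer.camera_info('wrist');print(i)"
```

```text
{'clock': np.float64(0.1), 'joint_pos': array([ 1.6506e+01,  2.0588e+01,  6.3900e-01, -1.8000e-02, -7.0136e+01,
       -1.6508e+01]), 'qvel': array([ 0.023, -0.156,  0.104,  0.009,  0.033,  0.084]), 'tau': array([-1.0000e-03, -5.8417e+01,  2.9375e+01,  7.0160e+00,  1.0000e-02,
       -0.0000e+00]), 'tool_pos': array([ 0.675, -0.   ,  0.226]), 'orientation': array([ 1.79914e+02, -8.00000e-03, -9.00080e+01]), 'force': array([-0.228,  0.276,  0.238]), 'moment': array([-0.041,  0.02 ,  0.01 ]), 'gripper_force': np.float64(0.0), 'opening': np.float64(0.088)}
{'camera_matrix': array([[374.09595625,   0.        , 313.8492725 ],
       [  0.        , 374.09595625, 237.68635211],
       [  0.        ,   0.        ,   1.        ]]), 'eye': array([ 0.67499784, -0.08311461,  0.38396833]), 'orientation': array([ 1.62335919e+02, -5.27279482e-02,  1.79975904e+02])}
```

step_arm:
  moves:
    - [[-1.5, 4.5, 0, 0, 8.7], [-1.5, 4.5, 0, 0, 8.7], [-1.5, 4.5, 0, 0, 8.7], [-1.0, 4.5, 0, 0, 8.7], [-1.0, 4.5, 0, 0, 8.7], [-1.2, 4.5, 0, 0, 8.7], [0, 4.5, 0, 0, 8.7], [0, 4.5, 0, 0, 8.7], [0, 0, 0, 0, 8.7], [0, 0, 0, 0, 8.7]]

```text
clock: 1.1
tool_pos: [0.5973, 0.3611, 0.2253]
orientation: [179.9, -0.1, -89.9]
force: [0.7, -0.8, 0.6]
opening: 0.0871
gripper_force: 0.0
```

```bash
cat > ws.py <<'E'
from h import *
import sys
p,d,i=snap("wrist");P=cloud(d,i);o=ctrl.get_obs();print(np.round(o["tool_pos"],4),o["orientation"])
cv2.imwrite(sys.argv[1],p)
X,Y,Z=P[...,0],P[...,1],P[...,2]
m=(d>0)&(X>.5)&(X<.7)&(Y>.23)&(Y<.52)
l=P[m&(Z>.056)&(Z<.072)]
print(len(l),"z",np.median(l[:,2]),"lug",cv2.minAreaRect(l[:,:2].astype(np.float32)),l.mean(0),np.polyfit(l[:,1],l[:,0],1))
s=P[m&(Z>.046)&(Z<.058)&(Y<.35)];print("sockets",cv2.minAreaRect(s[:,:2].astype(np.float32)),s.mean(0))
t=P[m&(Z>.043)&(Z<.054)&(Y>.43)];print("tail",len(t),cv2.minAreaRect(t[:,:2].astype(np.float32)) if len(t) else 0)
E
python3 ws.py pics/w1.png
```

```text
[0.5976 0.36   0.2257] [ 1.79937386e+02 -5.99890561e-02 -8.99590896e+01]
1590 z 0.064007269214445 lug ((0.6145326495170593, 0.3065720498561859), (0.09894423186779022, 0.2105153501033783), 31.428359985351562) [0.62325928 0.34675406 0.06387925] [-0.63420569  0.84317268]
sockets ((0.6300908327102661, 0.27881649136543274), (0.05047458037734032, 0.1465114951133728), 69.44377899169922) [0.61343536 0.28353414 0.05353876]
tail 1201 ((0.5986353158950806, 0.466181218624115), (0.013606701977550983, 0.08584482222795486), 89.23612213134766)
```

View pics/w1.png

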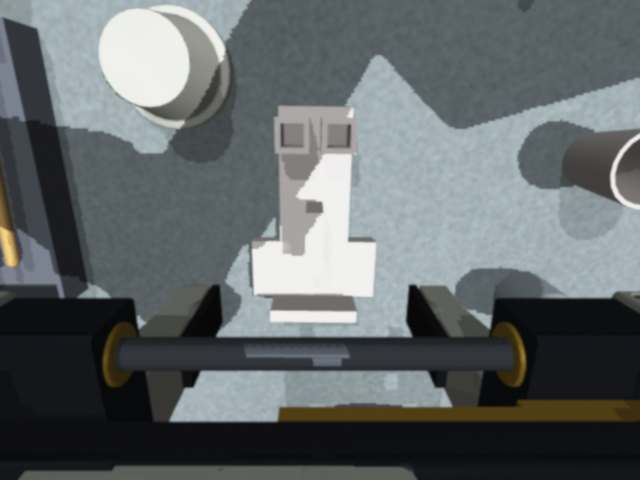

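The wrist view shows the sled square to the gripper. The tail bar is at (313,315), the lug top at (314,207) and the sockets at (292,135) and (340,135). The mould at (150,60) got into the mask, so I'll tighten it.

```bash
sed -i 's/X<.7)/X<.64)/' ws.py; sed -i 's/^l=P.*/l=P[m\&(Z>.056)\&(Z<.072)\&(abs(X-.598)<.02)\&(Y>.33)]/' ws.py; python3 ws.py pics/w2.png
```

```text
[0.5978 0.3594 0.2261] [ 1.79959965e+02 -4.10794794e-02 -9.00084003e+01]
1142 z 0.06403218604540237 lug ((0.5977760553359985, 0.38641157746315), (0.060497965663671494, 0.01598166674375534), 89.1996841430664) [0.59772184 0.38498461 0.06392249] [0.01857325 0.59057143]
sockets ((0.5967689156532288, 0.29122456908226013), (0.07015535235404968, 0.02976730838418007), 0.017482157796621323) [0.59714262 0.29117004 0.05388438]
tail 1170 ((0.5980625152587891, 0.46644327044487), (0.014109943062067032, 0.08380425721406937), 89.34104919433594)
```

step_arm:
  moves:
    - [[0, 1.5, -3, -0.02, 5], [0, 1.2, -4, 0, 5], [0, 0, -4, 0, 5], [0, 0, -3, 0, 5], [0, 0, -3, 0, 5], [0, 0, -2.6, 0, 5], [0, 0, 0, 0, 5], [0, 0, 0, 0, 1], [0, 0, 0, 0, 1], [0, 0, 0, 0, 1]]

```text
clock: 2.2
tool_pos: [0.599, 0.3876, 0.0328]
orientation: [-179.9, 0.1, -91.2]
force: [0.0, 0.7, -0.1]
opening: 0.0313
gripper_force: 0.0
```

step_arm:
  moves:
    - [[0, 0, 0, 0, 1], [0, 0, 0, 0, 1], [0, 0, 0, 0, 1], [0, 0, 0, 0, 1], [0, 0, 0, 0, 1]]

```text
clock: 2.7
tool_pos: [0.5979, 0.3872, 0.0315]
orientation: [-180.0, 0.0, -91.1]
force: [-2.7, -0.3, 6.1]
opening: 0.0156
gripper_force: 30.0
```

step_arm:
  moves:
    - [[0, 0, 2, 0, 1], [0, 0, 4, 0, 1], [0, 0, 4, 0, 1], [0.5, -2, 3, -0.02, 1], [1, -4, 1, -0.02, 1], [1, -5, 0, -0.02, 1], [1, -5, 0, 0, 1], [1, -5, 0, 0, 1], [1, -3, 0, 0, 1], [0.5, -1.5, 0, 0, 1]]

```text
clock: 3.7
tool_pos: [0.6568, 0.1316, 0.1692]
orientation: [179.8, -0.1, -94.7]
force: [-0.5, 0.3, -7.0]
opening: 0.0157
gripper_force: 30.0
```

step_arm:
  moves:
    - [[0, 0, 0, 0, 1], [0, 0, 0, 0, 1], [0, 0, 0, 0, 1], [0, 0, 0, 0, 1]]

```text
clock: 4.1
tool_pos: [0.657, 0.1361, 0.1702]
orientation: [180.0, -0.0, -94.5]
force: [0.5, -0.9, -7.1]
opening: 0.0159
gripper_force: 30.0
```

```bash
cat > wt.py <<'E'
from h import *
import sys
p,d,i=snap("wrist");P=cloud(d,i);o=ctrl.get_obs();print(np.round(o["tool_pos"],4),o["orientation"])
cv2.imwrite(sys.argv[1],p)
X,Y,Z=P[...,0],P[...,1],P[...,2]
hsv=cv2.cvtColor(p,cv2.COLOR_BGR2HSV).astype(int)
red=((hsv[...,0]<14)|(hsv[...,0]>170))&(hsv[...,1]>90)&(d>0)
for lo,hi in((.56,.63),(.70,.79)):
    for a,b in((.030,.037),(.043,.049)):
        m=red&(Z>a)&(Z<b)&(X>lo)&(X<hi)&(Y>-.2)&(Y<.11)
        q=P[m]; print(lo,a,len(q),np.polyfit(q[:,1],q[:,0],1) if len(q)>20 else 0, (q[:,1].min(),q[:,1].max()) if len(q) else 0)
# kiln front: points high at y<-.2
m=(d>0)&(Z>.05)&(Z<.24)&(Y<-.15)&(Y>-.3)&(X>.5)&(X<.82)
q=P[m];print("front",len(q)); 
if len(q)>50: print(np.polyfit(q[:,0],q[:,1],1),np.median(q,0))
for nm,yy in(("lug",0),):
    m=(d>0)&(Z>.1)&(Z<.22)
    q=P[m&(abs(X-o["tool_pos"][0])<.045)&(Y<o["tool_pos"][1]-.07)&(Y>o["tool_pos"][1]-.13)]
    print("sockets in hand",len(q),cv2.minAreaRect(q[:,:2].astype(np.float32)) if len(q) else 0,q.mean(0) if len(q) else 0)
E
python3 wt.py pics/w3.png
```

```text
[0.6571 0.136  0.1703] [ 1.79981159e+02  6.25031496e-04 -9.45048156e+01]
0.56 0.03 62 [-0.04313152  0.59605857] (np.float64(-0.020356327633707413), np.float64(0.09590596952844982))
0.56 0.043 237 [0.02245816 0.59580499] (np.float64(-0.01760621742990888), np.float64(-0.003534381519533676))
0.7 0.03 574 [0.07507566 0.73877897] (np.float64(-0.03169813409176782), np.float64(0.08462889414253802))
0.7 0.043 1830 [0.08195899 0.74190892] (np.float64(-0.028732315387367077), np.float64(0.08451556377170708))
front 0
sockets in hand 24466 ((0.6502187848091125, 0.041937947273254395), (0.05333219841122627, 0.0706462636590004), 85.74189758300781) [0.65060692 0.04099519 0.17284249]
```

View pics/w3.png

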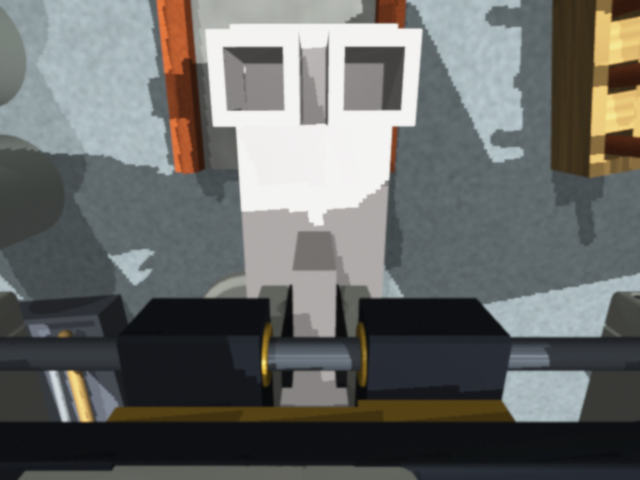

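The wrist view shows the sled held square: sockets at (252,78) and (372,78), with the rails ending at (188,170) and (393,170). The centre line near y=-0.01 is at x≈0.668, and the yaw matches.

step_arm:
  moves:
    - [[0.2, -3, -1, 0, 1], [0.3, -4, -2, 0, 1], [0.3, -4, -2, 0, 1], [0.3, -3.4, -1, 0, 1], [0, 0, 0, 0, 1], [0, 0, 0, 0, 1]]

```text
clock: 4.75
tool_pos: [0.6683, -0.0096, 0.1101]
orientation: [180.0, -0.0, -94.6]
force: [-0.3, 1.3, -6.6]
opening: 0.0158
gripper_force: 30.0
```

```bash
python3 wt.py pics/w4.png; python3 -c "
from h import *
p,d,i=snap('side');cv2.imwrite('pics/s4.png',p)"
```

```text
[ 0.6687 -0.0087  0.1107] [-1.79980994e+02  4.63136332e-03 -9.45775224e+01]
0.56 0.03 1128 [0.08608088 0.60044381] (np.float64(-0.1495011245319957), np.float64(0.03146264695097112))
0.56 0.043 3758 [0.08221222 0.59662717] (np.float64(-0.1459372553122904), np.float64(0.02510115050111429))
0.7 0.03 1073 [0.07719621 0.73756998] (np.float64(-0.1601604367024932), np.float64(0.019655428473420347))
0.7 0.043 3706 [0.08221397 0.74193169] (np.float64(-0.15728469972353082), np.float64(0.014073334555934083))
front 0
sockets in hand 13640 ((0.6608710289001465, -0.10515537858009338), (0.03004639595746994, 0.07051665335893631), 85.44098663330078) [ 0.66081415 -0.10681831  0.12880669]
```

View pics/w4.png

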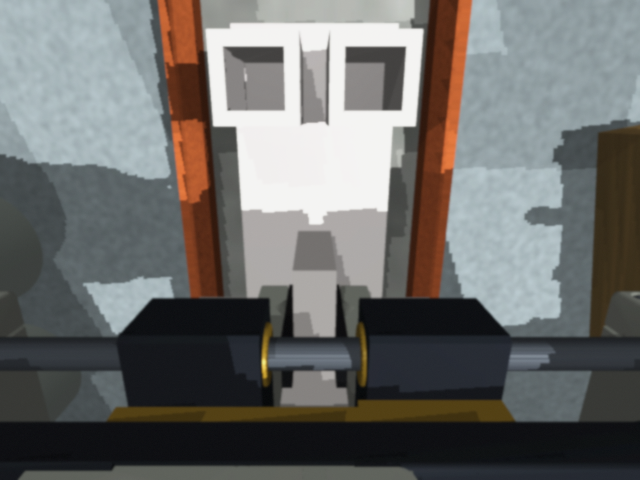

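The sled is centred between the rails, with sockets at (252,78) and (372,78) between rails at (185,78) and (450,78). I'll lower it now.

step_arm:
  moves:
    - [[0, 0, -2, 0, 1], [0, 0, -1.5, 0, 1], [0, 0, -1, 0, 1], [0, 0, -0.7, 0, 1], [0, 0, -0.4, 0, 1], [0, 0, -0.2, 0, 1], [0, 0, 0, 0, 1], [0, 0, 0, 0, 1]]

```text
clock: 5.65
tool_pos: [0.6688, -0.0091, 0.0531]
orientation: [-179.9, 0.0, -94.6]
force: [0.0, -0.6, -6.4]
opening: 0.016
gripper_force: 30.0
```

Still hanging (-6.4 N), so about 1.5 mm remain.

step_arm:
  moves:
    - [[0, 0, -0.1, 0, 1], [0, 0, -0.1, 0, 1], [0, 0, 0, 0, 1], [0, 0, 0, 0, 1]]

```text
clock: 6.05
tool_pos: [0.6689, -0.0092, 0.0516]
orientation: [-179.9, 0.0, -94.6]
force: [-1.8, -1.3, 3.6]
opening: 0.0156
gripper_force: 30.0
```

step_arm:
  moves:
    - [[0, 0, 0, 0, 5], [0, 0, 0, 0, 5], [0, 0, 0, 0, 5], [0, 0, 2, 0, 5], [0, 0, 4, 0, 5], [0, 0, 5, 0, 5], [-2, 0, 5, 0.14, 5], [-3, 0, 4, 0.14, 5], [-4, 0, 0, 0.14, 5], [-4, 0, 0, 0.14, 5]]

```text
clock: 7.05
tool_pos: [0.5393, -0.0089, 0.2483]
orientation: [-179.8, -0.0, -62.2]
force: [-0.7, 0.4, -0.0]
opening: 0.0499
gripper_force: 0.0
```

step_arm:
  moves:
    - [[-4, 0, 0, 0.14, 5], [-3, 0, 0, 0.14, 5], [-2, 0, 0, 0.14, 5], [-1, 0, 0, 0.14, 5], [0, 0, 0, 0.14, 5], [0, 0, 0, 0.14, 5], [0, 0, 0, 0.14, 5], [0, 0, 0, 0.04, 5], [0, 0, 0, 0, 5]]

```text
clock: 7.95
tool_pos: [0.4399, -0.009, 0.2472]
orientation: [-180.0, -0.0, -4.0]
force: [0.7, 0.4, 0.5]
opening: 0.0501
gripper_force: 0.0
```

```bash
cat > wb.py <<'E'
from h import *
import sys
p,d,i=snap("wrist");P=cloud(d,i);o=ctrl.get_obs();print(np.round(o["tool_pos"],4),o["orientation"])
cv2.imwrite(sys.argv[1],p)
X,Y,Z=P[...,0],P[...,1],P[...,2]
hsv=cv2.cvtColor(p,cv2.COLOR_BGR2HSV).astype(int)
red=((hsv[...,0]<14)|(hsv[...,0]>170))&(hsv[...,1]>90)&(d>0)&(X<.5)
for nm,a,b in(("long",.120,.136),("short",.08,.096)):
    n,L,st,c=cv2.connectedComponentsWithStats((red&(Z>a)&(Z<b)).astype(np.uint8))
    for k in range(1,n):
        if st[k,4]>40:
            q=P[L==k];t=q[q[:,2]>np.percentile(q[:,2],90)-.004];print(nm,st[k],cv2.minEnclosingCircle(t[:,:2].astype(np.float32)),np.median(t,0))
E
python3 wb.py pics/w5.png
```

```text
[ 0.4399 -0.009   0.2471] [-1.79986353e+02 -2.64523615e-02 -4.12246074e+00]
long [298 220  17  19 259] ((0.4391403794288635, -0.003282176796346903), 0.0065883793868124485) [ 0.44115091 -0.0037032   0.12785183]
long [182 238  19  19 262] ((0.4325481951236725, 0.08879763633012772), 0.006927184294909239) [0.43269638 0.08828623 0.12781238]
short [351 199  16  17 210] ((0.4461994767189026, -0.04935678094625473), 0.006890658754855394) [ 0.44657613 -0.04925054  0.08787417]
short [300 209  15   9  60] ((0.4443313181400299, -0.004268655553460121), 0.005750475451350212) [ 0.44677857 -0.00491201  0.09311263]
short [250 216  15  16 188] ((0.43451619148254395, 0.041912369430065155), 0.005755359306931496) [0.4375939  0.04143557 0.08790165]
short [200 225  14  14  95] ((0.4345252513885498, 0.08609522879123688), 0.005565714556723833) [0.43619549 0.08395813 0.09326388]
```

View pics/w5.png

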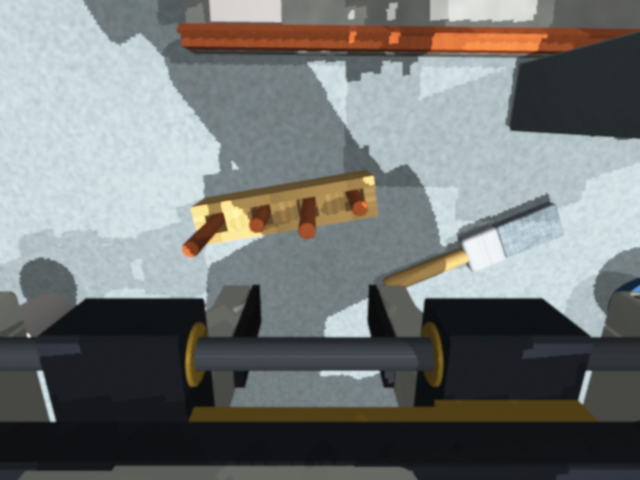

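The wrist view shows the stand with the long bar tops at (191,247) and (306,229), and the shorts at (258,224) and (359,208). I'll pick the nearer long bar, at (0.440, -0.0035).

step_arm:
  moves:
    - [[0, 0.5, -3, 0, 4], [0, 0, -4, 0, 4], [0, 0, -3.5, 0, 4], [0, 0, -2.5, 0, 4], [0, 0, -1.5, 0, 4], [0, 0, -0.7, 0, 4], [0, 0, 0, 0, 4], [0, 0, 0, 0, 0.8], [0, 0, 0, 0, 0.8], [0, 0, 0, 0, 0.8]]

```text
clock: 9.0
tool_pos: [0.4404, -0.0039, 0.0958]
orientation: [-180.0, -0.1, -4.1]
force: [0.1, -0.1, 0.3]
opening: 0.022
gripper_force: 0.0
```

step_arm:
  moves:
    - [[0, 0, 0, 0, 0.8], [0, 0, 0, 0, 0.8], [0, 0, 0, 0, 0.8], [0, 0, 0, 0, 0.8]]

```text
clock: 9.4
tool_pos: [0.4404, -0.004, 0.0955]
orientation: [-180.0, -0.1, -4.0]
force: [-1.2, 0.1, 5.7]
opening: 0.0131
gripper_force: 30.0
```

step_arm:
  moves:
    - [[0, 0, 2, 0, 0.8], [0, 0, 4, 0, 0.8], [0, 0, 4, 0, 0.8], [2, -1, 3, 0, 0.8], [4, -2, 0, 0, 0.8], [4, -2, 0, 0, 0.8], [4, -2, 0, 0, 0.8], [2, -2, 0, 0, 0.8], [1, -0.8, 0, 0, 0.8], [0, 0, 0, 0, 0.8]]

```text
clock: 10.4
tool_pos: [0.6101, -0.1031, 0.2235]
orientation: [180.0, 0.1, -4.2]
force: [0.2, -0.8, -1.2]
opening: 0.0133
gripper_force: 30.0
```

step_arm:
  moves:
    - [[0, 0, 0, 0, 0.8], [0, 0, 0, 0, 0.8]]

```text
clock: 10.6
tool_pos: [0.609, -0.1014, 0.2253]
orientation: [-180.0, -0.0, -4.0]
force: [-0.1, 0.4, -0.1]
opening: 0.0134
gripper_force: 30.0
```

```bash
cat > wk.py <<'E'
from h import *
import sys
p,d,i=snap("wrist");P=cloud(d,i);o=ctrl.get_obs();print(np.round(o["tool_pos"],4),o["orientation"],o["force"])
cv2.imwrite(sys.argv[1],p)
X,Y,Z=P[...,0],P[...,1],P[...,2]
hsv=cv2.cvtColor(p,cv2.COLOR_BGR2HSV).astype(int)
white=(hsv[...,1]<60)&(d>0)
m=white&(Z>.068)&(Z<.08)&(X>.59)&(X<.73)&(Y<-.07)&(Y>-.14)
q=P[m][:,:2].astype(np.float32);r=cv2.minAreaRect(q);print("rims",len(q),r,np.median(P[m][:,2]))
c=np.array(r[0]);a=.08
print("a",c+.02*np.array([.997,-a]),"b",c-.02*np.array([.997,-a]))
red=((hsv[...,0]<14)|(hsv[...,0]>170))&(hsv[...,1]>90)&(d>0)
t=o["tool_pos"];b=red&(abs(X-t[0])<.04)&(abs(Y-t[1])<.03)&(Z>.1)
for lo in np.arange(t[2]-.09,t[2],.015):
    s=P[b&(Z>lo)&(Z<lo+.015)]
    if len(s)>15: print("bar z",round(lo,3),len(s),"x max",np.percentile(s[:,0],97).round(4),"y mid",((np.percentile(s[:,1],3)+np.percentile(s[:,1],97))/2).round(4))
E
python3 wk.py pics/w6.png
```

```text
[ 0.6091 -0.1014  0.2255] [-1.79983088e+02 -2.91481130e-02 -4.00650902e+00] [-0.70232417  0.01570536 -0.60535206]
rims 1616 ((0.6620391607284546, -0.10441489517688751), (0.02997826412320137, 0.06952543556690216), 85.50999450683594) 0.07400529337882658
a [ 0.68197916 -0.1060149 ] b [ 0.64209916 -0.1028149 ]
bar z 0.135 94 x max 0.6163 y mid -0.1015
bar z 0.15 137 x max 0.6163 y mid -0.1019
bar z 0.165 169 x max 0.6162 y mid -0.1019
bar z 0.18 209 x max 0.6163 y mid -0.1019
bar z 0.195 255 x max 0.6162 y mid -0.1018
bar z 0.21 339 x max 0.6163 y mid -0.102
```

View pics/w6.png

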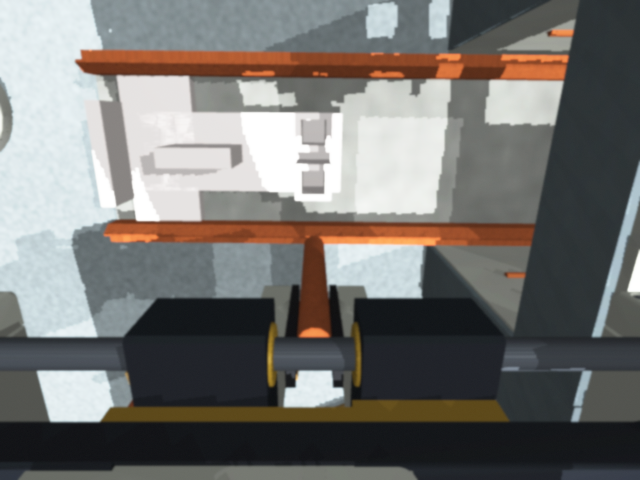

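The wrist view shows the bar hanging vertically at (314,290), the sockets at (313,125) and (313,180), and the lug at (195,157). The bar axis is at (0.6093,-0.1018), so socket_a is +7.27, -0.42 cm away.

step_arm:
  moves:
    - [[2, -0.1, 0, 0, 0.8], [3, -0.2, 0, 0, 0.8], [1.8, -0.1, -1, 0, 0.8], [0.5, 0, -2, 0, 0.8], [0, 0, 0, 0, 0.8], [0, 0, 0, 0, 0.8], [0, 0, 0, 0, 0.8]]

```text
clock: 11.35
tool_pos: [0.6828, -0.1058, 0.1967]
orientation: [-180.0, -0.1, -4.0]
force: [0.3, -1.2, -0.5]
opening: 0.0136
gripper_force: 30.0
```

step_arm:
  moves:
    - [[-0.1, 0, -1.5, 0, 0.8], [0, 0, -1.5, 0, 0.8], [0, 0, -1, 0, 0.8], [0, 0, -1, 0, 0.8], [0, 0, -1, 0, 0.8], [0, 0, -0.7, 0, 0.8], [0, 0, -0.4, 0, 0.8], [0, 0, 0, 0, 0.8], [0, 0, 0, 0, 0.8]]

```text
clock: 12.25
tool_pos: [0.6821, -0.1061, 0.1243]
orientation: [180.0, -0.0, -4.0]
force: [0.3, -0.2, -1.0]
opening: 0.013
gripper_force: 30.0
```

step_arm:
  moves:
    - [[0, 0, -0.2, 0, 0.8], [0, 0, 0, 0, 0.8], [0, 0, 0, 0, 3], [0, 0, 0, 0, 3], [0, 0, 0, 0, 3], [0, 0, 0, 0, 3], [0, 0, 3, 0, 3], [0, 0, 4, 0, 3], [0, 0, 4, 0, 4], [-3, 1, 2, 0, 4]]

```text
clock: 13.25
tool_pos: [0.6547, -0.0969, 0.255]
orientation: [180.0, -0.3, -4.1]
force: [0.7, -0.0, 0.8]
opening: 0.0382
gripper_force: 0.0
```

step_arm:
  moves:
    - [[-4, 2, 0, 0, 4], [-4, 2, 0, 0, 4], [-4, 3, 0, 0, 4], [-4, 4, 0, 0, 4], [-3, 4, 0, 0, 4], [-2, 2, 0, 0, 4], [0, 0, 0, 0, 4], [0, 0, 0, 0, 4]]

```text
clock: 14.05
tool_pos: [0.4464, 0.0698, 0.2526]
orientation: [-180.0, -0.1, -3.9]
force: [0.4, -0.1, 0.2]
opening: 0.0397
gripper_force: 0.0
```

```bash
python3 wb.py pics/w7.png
python3 - <<'E'
from h import *
for n in("scene","side"):
    p,d,i=snap(n);P=cloud(d,i);X,Y,Z=np.moveaxis(P,-1,0)
    h=cv2.cvtColor(p,cv2.COLOR_BGR2HSV).astype(int);m=((h[...,0]<14)|(h[...,0]>170))&(h[...,1]>90)&(d>0)&(abs(X-.66)<.05)&(abs(Y+.104)<.04)&(Z>.085)
    if m.sum()>10:
        q=P[m];print(n,len(q),q[:,2].max(),np.median(q[q[:,2]>.13],0),np.median(q[q[:,2]<.11],0))
E
```

```text
[0.4467 0.0694 0.2524] [-1.79978604e+02 -4.56308322e-02 -4.00887057e+00]
long [284 238  15  17 219] ((0.43111997842788696, 0.08890704810619354), 0.005770692136138678) [0.43324312 0.08885061 0.12783021]
short [438 199  18  17 224] ((0.4463205337524414, -0.04928949475288391), 0.007058802992105484) [ 0.44653346 -0.04881442  0.08783183]
short [337 216  16  16 197] ((0.43704336881637573, 0.04239398613572121), 0.006963348016142845) [0.43763286 0.04228349 0.08779273]
short [289 224  12   9  58] ((0.43671756982803345, 0.0878405049443245), 0.00477356743067503) [0.43828351 0.0868471  0.09248915]
scene 88 0.1584224604915423 [ 0.68587045 -0.10961862  0.14865183] [ 0.68561319 -0.11078221  0.09588732]
side 46 0.15525910296694556 [ 0.67897319 -0.108253    0.14963882] [nan nan nan]
  return _methods._mean(a, axis=axis, dtype=dtype,
  ret = um.true_divide(
```

step_arm:
  moves:
    - [[-1.4, 1.9, -2, 0, 4], [0, 0, -4, 0, 4], [0, 0, -4, 0, 4], [0, 0, -3, 0, 4], [0, 0, -1.7, 0, 4], [0, 0, -1.0, 0, 4], [0, 0, 0, 0, 4], [0, 0, 0, 0, 0.8], [0, 0, 0, 0, 0.8], [0, 0, 0, 0, 0.8]]

```text
clock: 15.2
tool_pos: [0.4331, 0.0886, 0.0959]
orientation: [-179.9, -0.1, -4.1]
force: [0.2, -0.1, -0.3]
opening: 0.0215
gripper_force: 0.0
```

step_arm:
  moves:
    - [[0, 0, 0, 0, 0.8], [0, 0, 0, 0, 0.8], [0, 0, 0, 0, 0.8], [0, 0, 0, 0, 0.8]]

```text
clock: 15.6
tool_pos: [0.433, 0.0885, 0.0956]
orientation: [-180.0, -0.1, -4.0]
force: [-0.5, 0.4, 6.1]
opening: 0.0133
gripper_force: 30.0
```

step_arm:
  moves:
    - [[0, 0, 2, 0, 0.8], [0, 0, 4, 0, 0.8], [0, 0, 4, 0, 0.8], [2, -2, 3, 0, 0.8], [3, -3, 0, 0, 0.8], [3.5, -4, 0, 0, 0.8], [3.5, -4, 0, 0, 0.8], [3, -3.5, 0, 0, 0.8], [1.7, -2, 0, 0, 0.8], [0, -0.4, 0, 0, 0.8]]

```text
clock: 16.6
tool_pos: [0.5965, -0.0984, 0.2232]
orientation: [180.0, 0.1, -4.2]
force: [-0.9, 0.7, -1.8]
opening: 0.0131
gripper_force: 30.0
```

step_arm:
  moves:
    - [[0, 0, 0, 0, 0.8], [0, 0, 0, 0, 0.8]]

```text
clock: 16.8
tool_pos: [0.5947, -0.0956, 0.2247]
orientation: [-180.0, 0.0, -4.1]
force: [0.8, 0.1, -0.5]
opening: 0.0136
gripper_force: 30.0
```

```bash
python3 wk.py pics/w8.png
```

```text
[ 0.5948 -0.0953  0.2251] [-1.79987634e+02  5.24824543e-03 -4.01617935e+00] [-0.02131939  1.06792577 -0.31918815]
rims 1717 ((0.6618194580078125, -0.1045297235250473), (0.029856381937861443, 0.06992224603891373), 85.39241027832031) 0.07399747026584536
a [ 0.68175946 -0.10612972] b [ 0.64187946 -0.10292972]
bar z 0.135 81 x max 0.6005 y mid -0.096
bar z 0.15 143 x max 0.6007 y mid -0.096
bar z 0.165 180 x max 0.6007 y mid -0.0962
bar z 0.18 214 x max 0.6007 y mid -0.096
bar z 0.195 258 x max 0.6007 y mid -0.0961
bar z 0.21 346 x max 0.6008 y mid -0.0962
```

View pics/w8.png

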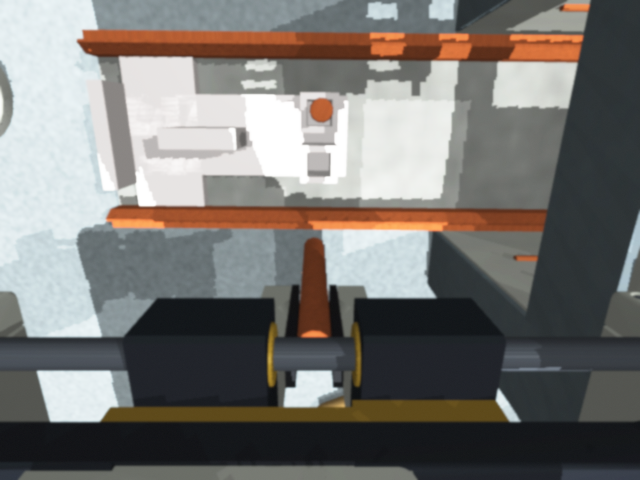

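The first bar stands at (321,110) in socket_a, and the free socket is at (318,162). Socket_b is +4.8, -0.7 cm away.

step_arm:
  moves:
    - [[1, -0.2, 0, 0, 0.8], [2.3, -0.3, -0.5, 0, 0.8], [1.2, -0.2, -1, 0, 0.8], [0.3, 0, -1.4, 0, 0.8], [0, 0, 0, 0, 0.8], [0, 0, 0, 0, 0.8], [0, 0, 0, 0, 0.8]]

```text
clock: 17.55
tool_pos: [0.6431, -0.1029, 0.1964]
orientation: [180.0, -0.0, -4.0]
force: [-0.9, 0.2, 0.4]
opening: 0.0132
gripper_force: 30.0
```

step_arm:
  moves:
    - [[0, 0.05, -1.5, 0, 0.8], [0, 0, -1.5, 0, 0.8], [0, 0, -1, 0, 0.8], [0, 0, -1, 0, 0.8], [0, 0, -1, 0, 0.8], [0, 0, -0.7, 0, 0.8], [0, 0, -0.5, 0, 0.8], [0, 0, 0, 0, 0.8], [0, 0, 0, 0, 0.8]]

```text
clock: 18.45
tool_pos: [0.6436, -0.1026, 0.1242]
orientation: [180.0, -0.0, -4.1]
force: [0.6, 0.0, -0.5]
opening: 0.0133
gripper_force: 30.0
```

step_arm:
  moves:
    - [[0, 0, -0.2, 0, 0.8], [0, 0, 0, 0, 0.8], [0, 0, 0, 0, 3], [0, 0, 0, 0, 3], [0, 0, 0, 0, 3], [0, 0, 0, 0, 3], [0, 0, 3, 0, 3], [0, 0, 4, 0, 3], [0, 0, 4, 0, 3], [0, 0, 2, 0, 3]]

```text
clock: 19.45
tool_pos: [0.6446, -0.1027, 0.2563]
orientation: [180.0, -0.3, -4.0]
force: [0.2, -0.1, -0.6]
opening: 0.0301
gripper_force: 0.0
```

step_arm:
  moves:
    - [[0, 3, 0, -0.14, 0], [0.6, 4, 0, -0.14, 0], [1, 4, 0, -0.14, 0], [1, 4, 0, -0.14, 0], [1, 4, 0, -0.14, 0], [0, 3, 0, -0.14, 0], [0, 1.2, 0, -0.14, 0], [0, 0, 0, -0.14, 0], [0, 0, 0, -0.14, 0], [0, 0, 0, -0.14, 0]]

```text
clock: 20.45
tool_pos: [0.6792, 0.1299, 0.2519]
orientation: [180.0, -0.0, -84.6]
force: [-0.5, -0.8, -0.3]
opening: 0.0007
gripper_force: 0.0
```

step_arm:
  moves:
    - [[0, 0, 0, -0.14, 0], [0, 0, 0, -0.04, 0], [0, 0, 0, 0, 0], [0, 0, 0, 0, 0]]

```text
clock: 20.85
tool_pos: [0.6793, 0.1295, 0.252]
orientation: [180.0, 0.0, -94.5]
force: [-0.0, -0.1, 0.0]
opening: 0.0005
gripper_force: 0.0
```

```bash
cat > wp.py <<'E'
from h import *
import sys
p,d,i=snap("wrist");P=cloud(d,i);o=ctrl.get_obs();print(np.round(o["tool_pos"],4),o["orientation"])
cv2.imwrite(sys.argv[1],p)
X,Y,Z=P[...,0],P[...,1],P[...,2]
hsv=cv2.cvtColor(p,cv2.COLOR_BGR2HSV).astype(int);w=(hsv[...,1]<60)&(d>0)&(abs(X-.67)<.09)
red=((hsv[...,0]<14)|(hsv[...,0]>170))&(hsv[...,1]>90)&(d>0)
for lo,hi in((.56,.63),(.70,.79)):
    q=P[red&(Z>.043)&(Z<.049)&(X>lo)&(X<hi)&(Y>-.2)&(Y<.11)];print("lip",len(q),np.polyfit(q[:,1],q[:,0],1) if len(q)>20 else 0)
for nm,a,b,y0,y1 in(("tail",.064,.074,.04,.12),("lug",.078,.09,-.06,.04),("sock",.068,.08,-.14,-.07)):
    q=P[w&(Z>a)&(Z<b)&(Y>y0)&(Y<y1)][:,:2].astype(np.float32);print(nm,len(q),cv2.minAreaRect(q) if len(q)>5 else 0)
q=P[red&(Z>.146)&(Z<.162)&(abs(X-.66)<.06)&(Y>-.15)&(Y<-.06)]
n,L,st,c=cv2.connectedComponentsWithStats((red&(Z>.146)&(Z<.162)).astype(np.uint8))
for k in range(1,n):
    if st[k,4]>30: print("bartop",np.median(P[L==k],0))
E
python3 wp.py pics/w9.png
```

```text
[0.6793 0.1295 0.252 ] [ 1.79997554e+02  1.44257744e-03 -9.45012695e+01]
lip 1251 [0.08045465 0.59667618]
lip 1226 [0.08239752 0.74223339]
tail 1355 ((0.6757552027702332, 0.06930643320083618), (0.011424210853874683, 0.08561018109321594), 85.4834976196289)
lug 1744 ((0.6693969368934631, -0.009892556816339493), (0.059590209275484085, 0.01602811925113201), 85.31099700927734)
sock 0 0
```

View pics/w9.png

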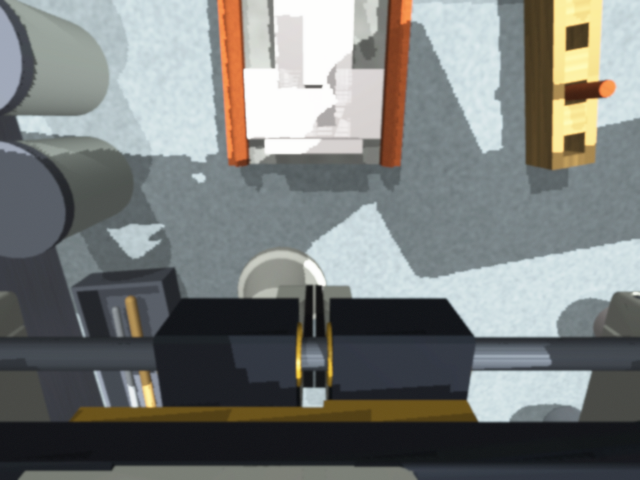

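The wrist view shows the sled square in the track with its tail bar at (313,146). The mould is at (285,280), clear of the push path. I'll descend behind the tail and check both bars.

step_arm:
  moves:
    - [[0, -1.7, -3, 0, 0], [0, 0, -4, 0, 0], [0, 0, -4, 0, 0], [0, 0, -4, 0, 0], [0, 0, -3, 0, 0], [0, 0, -2, 0, 0], [0, 0, -1, 0, 0], [0, 0, 0, 0, 0], [0, 0, 0, 0, 0]]

```text
clock: 21.8
tool_pos: [0.6801, 0.1127, 0.043]
orientation: [-179.9, 0.0, -94.5]
force: [1.1, -0.5, 0.9]
opening: 0.0008
gripper_force: 0.0
```

```bash
cat > chk.py <<'E'
from h import *
import sys
p,d,i=snap("scene");P=cloud(d,i);X,Y,Z=np.moveaxis(P,-1,0);cv2.imwrite(sys.argv[1],p)
h=cv2.cvtColor(p,cv2.COLOR_BGR2HSV).astype(int);m=((h[...,0]<14)|(h[...,0]>170))&(h[...,1]>90)&(d>0)&(abs(X-.655)<.06)&(Y<-.05)&(Y>-.36)&(Z>.085)&(Z<.17)
n,L,st,c=cv2.connectedComponentsWithStats(m.astype(np.uint8))
for k in range(1,n):
    if st[k,4]>15:
        q=P[L==k];print("bar",st[k,:5],"top",q[:,2].max().round(4),np.median(q[q[:,2]>.14],0).round(4),"low",np.median(q[q[:,2]<.12],0).round(4))
E
python3 chk.py pics/c1.png; python3 -c "
from h import *
o=ctrl.get_obs();print(o['tool_pos'],o['orientation'],o['force'])"
```

```text
bar [304 263   5  20  86] top 0.1568 [ 0.6451 -0.1055  0.152 ] low [ 0.6471 -0.1076  0.1052]
bar [314 272   5  21  86] top 0.1569 [ 0.6848 -0.1095  0.1516] low [ 0.6863 -0.1104  0.1055]
[0.68031791 0.11284119 0.04351835] [-1.79880832e+02  4.48961227e-02 -9.45520005e+01] [0.10693945 0.21604375 0.41420869]
```

step_arm:
  moves:
    - [[-0.23, -1, 0, 0, 0], [-0.04, -0.5, 0, 0, 0], [-0.04, -0.4, 0, 0, 0], [-0.03, -0.3, 0, 0, 0], [-0.03, -0.4, 0, 0, 0], [-0.04, -0.4, 0, 0, 0], [-0.04, -0.5, 0, 0, 0], [-0.04, -0.5, 0, 0, 0], [-0.04, -0.5, 0, 0, 0], [-0.04, -0.5, 0, 0, 0]]

```text
clock: 22.85
tool_pos: [0.6738, 0.0623, 0.0422]
orientation: [-180.0, 0.0, -94.6]
force: [-0.1, 5.0, 0.7]
opening: 0.0002
gripper_force: 2.5
```

step_arm:
  moves:
    - [[-0.02, -0.6, 0, 0, 0], [-0.04, -0.6, 0, 0, 0], [-0.05, -0.6, 0, 0, 0], [-0.05, -0.6, 0, 0, 0], [-0.05, -0.6, 0, 0, 0], [-0.05, -0.6, 0, 0, 0], [-0.05, -0.6, 0, 0, 0], [-0.05, -0.6, 0, 0, 0], [-0.05, -0.6, 0, 0, 0], [-0.05, -0.6, 0, 0, 0]]

```text
clock: 23.85
tool_pos: [0.6689, 0.002, 0.042]
orientation: [180.0, -0.0, -94.6]
force: [0.6, 5.6, 0.9]
opening: 0.0006
gripper_force: 2.5
```

step_arm:
  moves:
    - [[-0.03, -0.6, 0, 0, 0], [-0.04, -0.6, 0, 0, 0], [-0.05, -0.6, 0, 0, 0], [-0.05, -0.6, 0, 0, 0], [-0.05, -0.6, 0, 0, 0], [-0.05, -0.6, 0, 0, 0], [-0.05, -0.6, 0, 0, 0], [-0.05, -0.6, 0, 0, 0], [-0.05, -0.6, 0, 0, 0], [-0.05, -0.6, 0, 0, 0]]

```text
clock: 24.85
tool_pos: [0.6642, -0.058, 0.0419]
orientation: [180.0, -0.0, -94.6]
force: [0.1, 4.8, 0.8]
opening: 0.0004
gripper_force: 2.3
```

```bash
python3 chk.py pics/c2.png; python3 -c "
from h import *
o=ctrl.get_obs();print(o['tool_pos'],o['force'])"
```

```text
bar [259 291   6  20  94] top 0.1557 [ 0.6343 -0.2502  0.1514] low [ 0.6357 -0.2518  0.1061]
bar [268 302   5   5  19] top 0.1569 [ 0.6712 -0.2543  0.1539] low [nan nan nan]
[ 0.66397115 -0.05892474  0.04187776] [0.64264182 2.04816607 0.2344074 ]
  return _methods._mean(a, axis=axis, dtype=dtype,
  ret = um.true_divide(
```

step_arm:
  moves:
    - [[-0.04, -0.6, 0, 0, 0], [-0.05, -0.6, 0, 0, 0], [-0.05, -0.6, 0, 0, 0], [-0.05, -0.6, 0, 0, 0], [-0.05, -0.6, 0, 0, 0], [-0.05, -0.6, 0, 0, 0], [-0.05, -0.6, 0, 0, 0], [-0.05, -0.6, 0, 0, 0], [-0.04, -0.5, 0, 0, 0], [-0.03, -0.4, 0, 0, 0]]

```text
clock: 25.9
tool_pos: [0.6595, -0.115, 0.0419]
orientation: [180.0, -0.0, -94.6]
force: [-0.3, 3.9, -0.3]
opening: 0.0005
gripper_force: 1.8
```

step_arm:
  moves:
    - [[-0.03, -0.3, 0, 0, 0], [-0.03, -0.3, 0, 0, 0], [-0.02, -0.2, 0, 0, 0]]

```text
clock: 26.2
tool_pos: [0.6588, -0.1227, 0.0419]
orientation: [180.0, -0.0, -94.6]
force: [0.3, 3.9, -0.7]
opening: 0.0006
gripper_force: 1.7
```

step_arm:
  moves:
    - [[-0.02, -0.2, 0, 0, 0], [-0.02, -0.2, 0, 0, 0], [-0.02, -0.2, 0, 0, 0]]

```text
clock: 26.5
tool_pos: [0.6587, -0.1273, 0.0419]
orientation: [-179.9, 0.1, -94.6]
force: [-1.2, 19.0, 2.2]
opening: 0.0003
gripper_force: 9.3
```

step_arm:
  moves:
    - [[-0.02, -0.2, 0, 0, 0], [-0.02, -0.2, 0, 0, 0]]

```text
clock: 26.7
tool_pos: [0.6589, -0.1274, 0.042]
orientation: [-179.9, 0.3, -94.6]
force: [-0.7, 37.2, 3.3]
opening: 0.0004
gripper_force: 18.3
```

step_arm:
  moves:
    - [[0.05, 0.8, 0, 0, 0], [0.1, 2, 0, 0, 0], [0.1, 3, 0, 0, 0], [0.2, 4, 4, 0, 0], [0, 4, 5, 0, 0], [0, 1, 5, 0, 0], [0, 0, 4, 0, 0], [0, 0, 0, 0, 0], [0, 0, 0, 0, 0]]

```text
clock: 27.6
tool_pos: [0.6626, 0.0015, 0.207]
orientation: [-179.8, 0.0, -94.6]
force: [0.1, -0.6, -1.1]
opening: 0.0004
gripper_force: 0.0
```

```bash
python3 chk.py pics/c3.png 2>/dev/null
python3 - <<'E'
from h import *
p,d,i=snap("wrist");P=cloud(d,i);X,Y,Z=np.moveaxis(P,-1,0);print(ctrl.get_obs()["tool_pos"])
h=cv2.cvtColor(p,cv2.COLOR_BGR2HSV).astype(int);w=(h[...,1]<60)&(d>0)&(abs(X-.66)<.08)
q=P[w&(Z>.064)&(Z<.074)&(Y>-.18)&(Y<-.09)][:,:2].astype(np.float32);print("tail",len(q),cv2.minAreaRect(q))
q=P[(d>0)&(Z>.19)&(Z<.245)&(X>.52)&(X<.8)&(Y<-.2)&(Y>-.26)];print("front face",len(q),np.polyfit(q[:,0],q[:,1],1) if len(q)>50 else 0)
for n in("scene","side"):
    p,d,i=snap(n);P=cloud(d,i);X,Y,Z=np.moveaxis(P,-1,0);h=cv2.cvtColor(p,cv2.COLOR_BGR2HSV).astype(int)
    m=((h[...,0]<14)|(h[...,0]>170))&(h[...,1]>90)&(d>0)&(abs(X-.655)<.06)&(Y<-.25)&(Y>-.36)&(Z>.1)&(Z<.17);q=P[m]
    print(n,len(q),np.median(q,0) if len(q) else 0)
    cv2.imwrite(f"pics/f_{n}.png",cv2.resize(p[200:400,180:480] if n=="scene" else p[220:420,330:580],None,fx=2,fy=2))
E
```

```text
bar [235 305  14  21 134] top 0.1601 [ 0.6311 -0.3208  0.1531] low [ 0.6301 -0.3197  0.1019]
[0.66141422 0.00121628 0.20436989]
tail 2590 ((0.6589151620864868, -0.1445569396018982), (0.012735423631966114, 0.08613388985395432), 84.80948638916016)
front face 0 0
scene 114 [ 0.62990855 -0.32119246  0.14299632]
side 17 [ 0.66171009 -0.31548777  0.15341632]
```

View pics/f_scene.png

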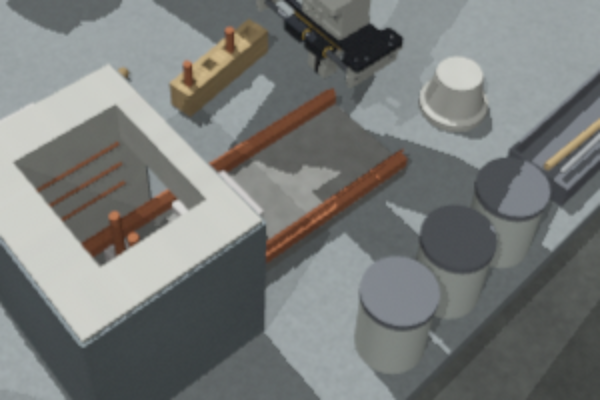

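The final crop shows both bars upright at (117,230) and (133,245) inside the kiln, and the shorts still in the stand. The tail bar's rear face is at y≈-0.139. That matches the fully-home position worked out from the kiln top, and the push ended hard against the stop.

```bash
python3 -c "
from plant import close_job
print(close_job())"
```

```text
the job is handed in; nothing more can be done
None
```

I handed the job in at about 28 s of the 67 s allowed: the sled is against the stop with a long bar upright in each socket, and the short bars are still in the stand. By my camera measurements the sled is within about 1 mm of fully home; the hand-in returned no verdict.

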